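# Fit a spring-loaded hammer-head nut into slotted strut

### The arm

A 6-joint arm with a two-finger parallel gripper is mounted at the origin on a cart in front of the work surface, level with it; the furniture and walls round the work are solid. World frame = base frame: x ahead of the robot, y to its left, z up, the work surface at z = 0. Lengths are in mm, angles in rad, forces in N, time in s.
With the tool pointing down it reaches from about 350 to 775 mm from the base axis. Payload 7.3 kg.
Tool frame: the origin (TCP) lies between the finger pads; the fingertips stand tcp_to_tips ahead of it and the grasp point (between the pads) lies 5 mm behind it (tcp_to_tips is the distance from the TCP to the fingertips, in mm); z points along the fingers, x is the direction in which the jaws open and shut, and the axes are right-handed (so a half turn about z gives the same grasp; the last joint's range is limited). The gripper opens to 92 mm and grips with 3 to 60 N. Pads are 19 mm wide; open, the fingers measure 130 mm over their backs; the gripper's body (75 mm by 190 mm) begins 47 mm behind the grasp point.
Start: joints at [1.121, 0.342, 1.524, -0, 1.275, -0.146], TCP at [157.038, 500.982, 240.741] pointing down, gripper open.
Joint ranges: [-2.53, 2.53], [-0.77, 2.02], [0.04, 2.7], [-1, 4.14], [0.28, 2.66], [-3.11, 3.11]. Speed limits (rad/s): [2.57, 2.57, 3.14, 3.14, 3.14, 3.14].

### API

Orientations are given as [roll, pitch, yaw] about the fixed x, y, z axes, in that order (R = Rz(yaw) Ry(pitch) Rx(roll)).
In Python, from plant import * gives the robot as it stands.
- The arm moves only by the tool drive_tool, never from a script. Its argument "deltas" is a list of rows, each an object of numbers: "hand": the gripper's target within -1 to 1 (shut at 1, half-way at 0, fully open at -1); "tx", "ty", "tz": the shift along the tool's x, y, z each as a share of 4 cm, from -1 to 1; "wx", "wy", "wz": the turn, a rotation vector about the tool's x, y, z each as a share of 5 degrees, from -1 to 1. In form: [{"hand": .., "tx": .., "ty": .., "tz": .., "wx": .., "wy": .., "wz": ..}, ...]. A call has 1 to 20 rows; each row shifts and turns the commanded pose from where the row before left it, along the tool's axes as they then stand; what a row does not reach is not made up. A row lasts 1/12 s, in which the tool goes at most 41.7 mm and 7.16 degrees, less where a joint would pass 70% of its speed; a pose out of reach is approached as far as the arm can. A call with a number of a shift or a turn outside -1 to 1 is refused whole. A call with a gripper value outside its range is refused whole. The fingers move at their own pace and stop on an object; the grip force is fixed at half the most. Time passes only in rows, so rows that do not move let the fingers close. It gives the time, the measured TCP pose, the force and the opening at its end, in the units of the state.
- get_obs(): the state, without advancing time (a new reading comes with each control period).
- capture(name): name is "scene" or "top" or "wrist"; returns the picture (400x640x3 uint8, red, green, blue); there is no depth.
- camera_model(name): a dict with "fx", "fy", "cx", "cy" (pixels), "rvec" (rotation vector, rad) and "tvec" (3), from world to camera coordinates, as OpenCV has them. Camera axes: x right, y down, z forward; pixel columns grow to the right and rows downward; lengths in mm; the calibration is good to about 2 mm. A picture is of the moment at which its call begins: read the wrist's pose just before it. camera_model takes no time and is no camera call; for the wrist camera it gives the pose at the moment of the call.
- close_job(): hands the job in, once; it reports no verdict.
The state is a dict: "time": time; "joint_positions": joint angles; "dq": joint speeds; "tau": joint torques, N m; "tool_pos": TCP position; "tcp_rot": TCP orientation; "contact_force": force on the tool from outside, world axes, zero at the start; "moment": the same for the moment, N m; "grip_width": finger opening in mm.
Only numpy, scipy, OpenCV 4.12 (cv2) and the standard library are available. Lean on these libraries where they do the work, as an engineer would, in place of code of your own. Each camera call takes 0.05 s, during which the arm holds its last target.

### The job

Take the orange-gripped hammer-head nut from its blue stand, let its head down lengthwise through the slot of the aluminium strut within the yellow-marked stretch, press it down against its spring and turn it a quarter turn clockwise (seen from above), so that its head lies crosswise under the lips, then let go: it must stay caught, upright, with its spring squeezed against the strut. The strut stands off the middle of its base by an amount nobody has measured, so feel for the slot gently: never push nut and strut against each other with more than 30 N, and leave the tape roll and the scanner where they are.

Things in the scene. Friction and masses are not known exactly. Their poses are not given: they have to be found in the camera images.
- rail_base: Grey base plate 140 x 260 x 10 mm, fixed to the worktop; origin at the centre of its underside, z up, y along its length. On it stands an aluminium strut 41 mm wide, 220 mm long (along y), 28 mm high. The strut is parallel to the plate but set off across it, its middle an unknown 3 to 20 mm to the plate's +x side, not shown by any pose given; it does not yield.
- nut: Loose hammer-head nut, about 0.12 kg, 66 mm tall, upright; origin at the centre of its underside, z up. Head 14 x 31 x 8 mm (x, y, z), lowest 2 mm stepped in to 10 x 26 mm. Two opposite corners are rounded: in the channel it turns clockwise from above, 90 to 105 degrees to a stop, not the other way. Head clears the lips when the origin is under 26 mm above the worktop.
- nut_grip (a point): Centre of the nut's orange wing grip, 48 mm above its origin; same axes. Grip 16 x 34 x 38 mm (x, y, z): pinch it across x.
- collar (a joint): How far the collar is pushed up the shank, m: 0 free, about 0.003 when the nut is caught under the lips, 0.008 at its stop.
- stand: Blue plastic stand 80 x 130 x 16 mm, fixed; origin at the centre of its underside. Two pockets 18 x 35 mm, 7 mm deep, long side along y, centred at y = +32 and -32 mm; the nut's head stands in the +y one, in line with it, the other is empty.
- tape_roll: Black tape roll 64 mm across, 19 mm high, loose, to be left alone; origin at the centre of its underside.
- scanner: Dark hand-held barcode scanner lying loose, 113 x 102 x 36 mm, to be left alone; origin at the centre of its underside.
- strut_top (a point): Point 38 mm above the plate's centre, level with the strut's top (not moved by the strut's offset); axes as the plate. The strut's slot, 16 mm wide, runs along y between lips 4 mm thick; below the lips the channel is 33 mm wide, 20 mm deep. Yellow-marked stretch: 35 mm either way along y. Ends capped.
- nut_collar (a point): Point on the shank 9 mm above the nut's origin, where the underside of the free collar lies. Brass spring collar: disc 30 mm across, 4 mm thick, round the 11 mm shank; it comes to rest on the lips and slides up the shank by at most 8 mm (nut's origin then 21 mm above the worktop). Spring: 3 N to start, 1 N more per mm.
There are look-alikes about, which are no part of the job. What is meant by the nut is not purple or turquoise, and is the smaller of those in its own colour.

How it is judged (in metres and radians):
On the way, in this order (a step that is already met when the one before it is completed fails the run):
1. the head is down in the strut's slot, lengthwise: its underside at least 4 mm below the top of the strut (z of nut in the frame of rail_base between 0.01 and 0.034 m and x of nut in the frame of rail_base between 0 and 0.023 m and angle between the y axis of nut and the y axis of rail_base, either way round below 0.3 rad and y of nut in the frame of rail_base between -0.09 and 0.09 m), for 0.1 s.
2. the spring is squeezed and the head lies crosswise under the lips (z of nut in the frame of rail_base below 0.028 m and value of joint collar above 0.0018 m and angle between the y axis of nut and the x axis of rail_base, either way round below 0.35 rad and y of nut in the frame of rail_base between -0.09 and 0.09 m and x of nut in the frame of rail_base between 0 and 0.023 m), for 0.1 s.
At the end, for the whole second after the job is handed in: The nut stays in the marked stretch (within 35 mm of the plate's centre along, 0 to 23 mm to its +x side), head under the lips (origin 18 to 28.5 mm up) and crosswise within 0.35 rad, tilted under 0.12 rad, at rest (under 0.02 m/s), collar squeezed more than 1.8 mm (z of nut in the frame of rail_base between 0.018 and 0.0285 m and x of nut in the frame of rail_base between 0 and 0.023 m and y of nut in the frame of rail_base between -0.035 and 0.035 m and value of joint collar above 0.0018 m and angle between the y axis of nut and the x axis of rail_base, either way round below 0.35 rad and angle between nut's own z axis and vertical below 0.12 rad and linear speed of nut below 0.02 m/s); the robot touches nothing.
It fails at once if nut and strut (or its base) pushed against each other with more than 30 N (contact force between nut and rail_base above 30 N).
It fails at once if the tape roll moved by more than 15 mm (distance of tape_roll from where it was at the start of the episode above 0.015 m).
It fails at once if the scanner moved by more than 15 mm (distance of scanner from where it was at the start of the episode above 0.015 m).
It also fails if it takes over 61 s, if anything falls off the work surface, if the arm or the gripper's body presses on something with over 40 N, if the wrist force passes 120 N, or if a joint passes its speed limit or range.

## Working session

There is one attempt and no reset: what is moved stays moved. The work goes in short steps, Python scripts to look and compute and a tool call to move; the robot and the scene stay as the last step left them, time stands still between calls to the robot, and variables do not carry over. Pictures are saved under pics/ and viewed, and the job is handed in when it is done.

Besides the shell and the picture viewer there is one more tool, called after "Request:" as name([rows], argument=value, ...), one row to a line, values as JSON. drive_tool: Moves the arm, as the interface text tells. Its arguments: {"type":"object","properties":{"deltas":{"type":"array","items":{"type":"object","properties":{"hand":{"type":"number"},"tx":{"type":"number"},"ty":{"type":"number"},"tz":{"type":"number"},"wx":{"type":"number"},"wy":{"type":"number"},"wz":{"type":"number"}}}}},"required":["deltas"]}

```bash
ls; mkdir -p pics; python3 - <<'E'
from plant import *
import cv2
print(get_obs())
for n in ("scene","top"):
    print(camera_model(n))
    im=capture(n); cv2.imwrite(f"pics/{n}0.png",im[:,:,::-1])
E
```

```text
pics
{'time': 0.0, 'joint_positions': array([ 1.12099515e+00,  3.42749625e-01,  1.52503406e+00,  8.52984876e-06,
        1.27537938e+00, -1.46021520e-01]), 'dq': array([ 0.00173453, -0.00021234, -0.00143218, -0.00044804, -0.00100394,
        0.00145203]), 'tau': array([-2.53816552e-04, -4.31237519e+01, -2.44215328e+01,  7.17201247e-02,
        5.59447089e-02, -7.49255651e-05]), 'tool_pos': array([156.85963693, 500.6131781 , 240.02503063]), 'tcp_rot': array([-3.14135608e+00,  1.55251104e-03,  1.26701436e+00]), 'contact_force': array([-0.04307645, -0.26482313,  1.2964218 ]), 'moment': array([0.0345847 , 0.02161272, 0.01530865]), 'grip_width': 91.78092161968041}
{'fx': 459.8226722139688, 'fy': 459.8226722139688, 'cx': 319.33152061591767, 'cy': 197.49455943126227, 'rvec': array([ 2.16313019, -0.5463534 ,  0.24634976]), 'tvec': array([-491.06894288,  201.51445446,  787.3967059 ])}
{'fx': 476.6514076791533, 'fy': 476.6514076791533, 'cx': 319.88693510748067, 'cy': 200.36285514022214, 'rvec': array([ 2.16103468, -2.18902729,  0.12739293]), 'tvec': array([ 14.45781314, 535.00013404, 915.32932446])}
```

View pics/scene0.png

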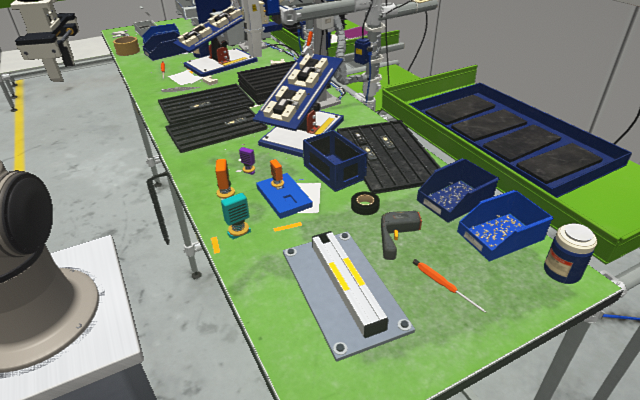

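View pics/top0.png

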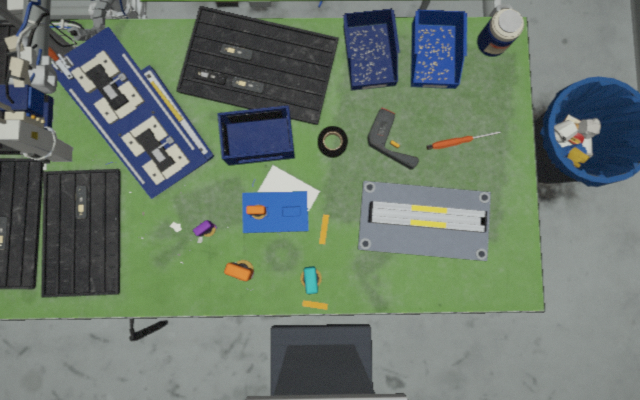

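```bash
cat > h.py <<'E'
from plant import *
import cv2, numpy as np
def ray(name,uv,cm=None):
    cm=cm or camera_model(name); R,_=cv2.Rodrigues(cm['rvec']); t=np.array(cm['tvec']).ravel()
    d=R.T@np.array([(uv[0]-cm['cx'])/cm['fx'],(uv[1]-cm['cy'])/cm['fy'],1.]); return -R.T@t,d
def onplane(name,uv,z,cm=None):
    c,d=ray(name,uv,cm); return c+d*(z-c[2])/d[2]
def proj(name,p,cm=None):
    cm=cm or camera_model(name)
    K=np.array([[cm['fx'],0,cm['cx']],[0,cm['fy'],cm['cy']],[0,0,1.]])
    return cv2.projectPoints(np.float64([p]),cm['rvec'],cm['tvec'],K,None)[0].ravel()
E
python3 - <<'E'
from h import *
im=cv2.imread('pics/top0.png'); sc=cv2.imread('pics/scene0.png')
cv2.imwrite('pics/c1.png',cv2.resize(im[170:300,180:340],None,fx=5,fy=4.6,interpolation=2))
cv2.imwrite('pics/c2.png',cv2.resize(im[170:270,350:500],None,fx=5,fy=5,interpolation=2))
cv2.imwrite('pics/c3.png',cv2.resize(sc[140:240,200:330],None,fx=6,fy=6,interpolation=2))
for uv,z in [((257,211),70),((291,211),16),((275,212),16),((370,187),10),((484,198),10),((481,253),10),((364,243),10),((332,141),19),((380,150),20),((239,271),80),((311,280),80)]:
    print(uv,onplane('top',uv,z).round(1))
print(ray('top',(0,0))[0])
E
```

```text
(257, 211) [512.1 126.7  70. ]
(291, 211) [515.7  65.4  16. ]
(275, 212) [514.1  97.3  16. ]
(370, 187) [562.9 -94.5  10. ]
(484, 198) [ 537.7 -325.1   10. ]
(481, 253) [ 427.1 -313.7   10. ]
(364, 243) [450.2 -79.7  10. ]
(332, 141) [656.4 -18.7  19. ]
(380, 150) [ 636.7 -115.3   20. ]
(239, 271) [401.2 158.5  80. ]
(311, 280) [383.   26.6  80. ]
[438.26240808  21.37400289 965.26222224]
```

View pics/c1.png

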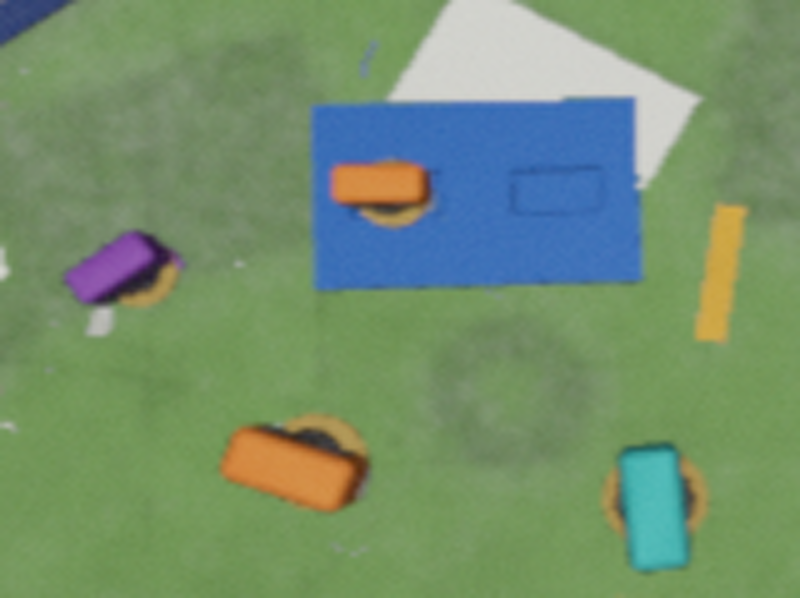

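View pics/c2.png

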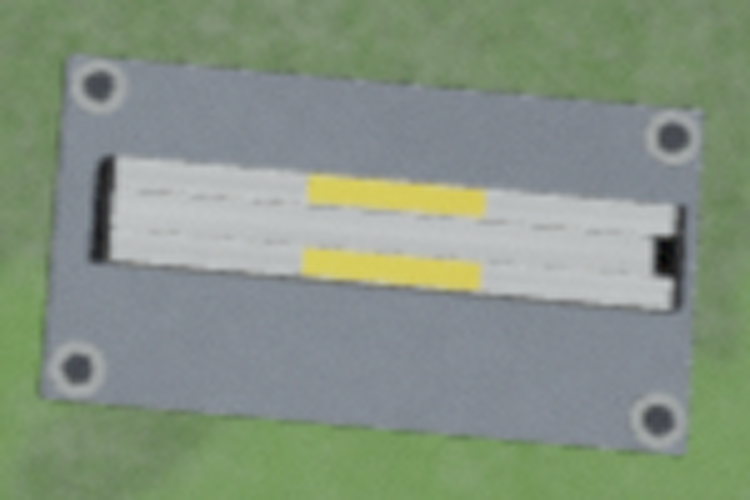

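View pics/c3.png

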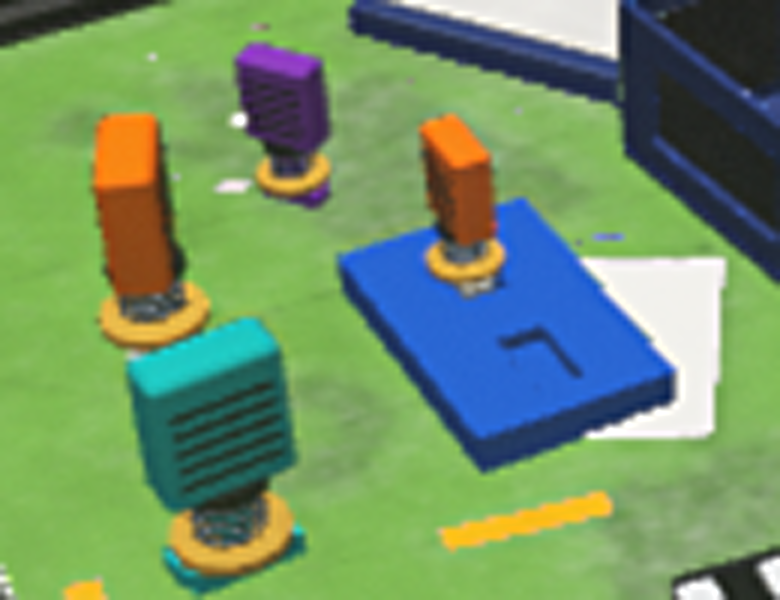

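```bash
python3 - <<'E'
from h import *
im=cv2.imread('pics/top0.png'); hsv=cv2.cvtColor(im,cv2.COLOR_BGR2HSV)
def comps(m,lo=15):
    n,l,s,c=cv2.connectedComponentsWithStats(m)
    for i in range(1,n):
        if s[i,4]>lo:
            cnt=cv2.findContours((l==i).astype('uint8'),0,1)[0][0]
            yield s[i],c[i],cv2.boxPoints(cv2.minAreaRect(cnt)),np.argwhere(l==i)[:,::-1].astype(float)
def meas(nm,m,z):
    for s,c,b,px in comps(m):
        P=np.array([onplane('top',p,z)[:2] for p in px])
        q=P-P.mean(0); w,v=np.linalg.eigh(q.T@q/len(q)); d=v[:,1]; d=d*np.sign(d[1])
        print(nm,s,'ctr',P.mean(0).round(1),'len/wid',np.sqrt(12*w[::-1]).round(1),'ang of long axis from +y (ccw+)',np.degrees(np.arctan2(-d[0],d[1])).round(2))
print('orange'); 
o=cv2.inRange(hsv,(5,180,180),(14,255,255))
o[:190]=0;o[290:]=0;o[:,:220]=0;o[:,330:]=0
meas('or',o,75)
y=cv2.inRange(hsv,(22,110,150),(35,255,255)); y[:,:350]=0;y[:,500:]=0;y[:180]=0;y[260:]=0
meas('yel',y,38)
b=cv2.inRange(hsv,(100,120,80),(125,255,255)); b[:180]=0;b[250:]=0;b[:,:235]=0;b[:,320:]=0
meas('blue',b,16)
g=cv2.inRange(hsv,(100,10,90),(125,80,200)); g[:175]=0;g[265:]=0;g[:,:350]=0;g[:,500:]=0
g=cv2.morphologyEx(g,cv2.MORPH_CLOSE,np.ones((3,3)))
cnt=max(cv2.findContours(g,0,1)[0],key=cv2.contourArea)
bx=cv2.boxPoints(cv2.minAreaRect(cv2.convexHull(cnt)))
B=np.array([onplane('top',p,10)[:2] for p in bx]); print(B.round(1),B.mean(0).round(1),np.linalg.norm(B-np.roll(B,1,0),axis=1).round(1))
E
```

```text
orange
yel [412 206  35   7 157] ctr [ 514.9 -205.8] len/wid [67.   8.9] ang of long axis from +y (ccw+) -5.5
yel [411 220  35   8 165] ctr [ 486.3 -202.4] len/wid [68.6  9.2] ang of long axis from +y (ccw+) -6.03
blue [ 243  192   65   41 2269] ctr [514.   93.9] len/wid [127.6  82.2] ang of long axis from +y (ccw+) 1.74
[[ 439.   -66.6]
 [ 575.6  -81.6]
 [ 549.8 -340.6]
 [ 413.5 -321.8]] [ 494.5 -202.6] [256.4 137.4 260.3 137.6]
```

```bash
python3 - <<'E'
from h import *
im=cv2.imread('pics/top0.png'); hsv=cv2.cvtColor(im,cv2.COLOR_BGR2HSV)
print(hsv[211,252:262].tolist())
o=cv2.inRange(hsv,(5,160,120),(20,255,255));
o[:200]=0;o[225:]=0;o[:,:240]=0;o[:,280:]=0
sat=cv2.inRange(hsv,(8,195,170),(13,255,255)) & o
px=np.argwhere(sat)[:,::-1]; 
print(hsv[205:222,257].tolist())
P=np.array([onplane('top',p,75)[:2] for p in px.astype(float)])
q=P-P.mean(0); w,v=np.linalg.eigh(q.T@q/len(q)); d=v[:,1]*np.sign(v[1,1])
print(len(px),px.min(0),px.max(0),P.mean(0),np.sqrt(12*w),np.degrees(np.arctan2(-d[0],d[1])))
# predicted from stand: pocket +32
th=np.radians(1.74); print('pocket', np.array([514,93.9])+32*np.array([-np.sin(th),np.cos(th)]))
# joint candidates
print(get_obs()['tool_pos'],get_obs()['tcp_rot'])
E
```

```text
[[15, 172, 213], [15, 173, 212], [15, 170, 213], [15, 171, 212], [15, 168, 213], [15, 170, 212], [15, 170, 212], [15, 169, 213], [15, 169, 213], [15, 171, 212]]
[[14, 116, 156], [14, 180, 196], [14, 177, 212], [15, 176, 213], [15, 173, 212], [15, 170, 212], [15, 170, 212], [15, 173, 208], [13, 183, 184], [10, 147, 92], [17, 35, 66], [20, 100, 110], [21, 125, 167], [19, 92, 160], [111, 78, 151], [107, 166, 180], [108, 170, 185]]<stdin>:10: RuntimeWarning: Mean of empty slice.
  ret = ret.dtype.type(ret / rcount)
<stdin>:10: RuntimeWarning: invalid value encountered in scalar divide
Traceback (most recent call last):
ValueError: not enough values to unpack (expected 2, got 0)

During handling of the above exception, another exception occurred:

Traceback (most recent call last):
numpy.linalg.LinAlgError: 0-dimensional array given. Array must be at least two-dimensional
```

```bash
python3 - <<'E'
from h import *
im=cv2.imread('pics/top0.png'); hsv=cv2.cvtColor(im,cv2.COLOR_BGR2HSV)
o=cv2.inRange(hsv,(12,150,180),(16,255,255));o[:200]=0;o[215:]=0;o[:,:240]=0;o[:,280:]=0
px=np.argwhere(o)[:,::-1]; 
P=np.array([onplane('top',p,75)[:2] for p in px.astype(float)])
q=P-P.mean(0); w,v=np.linalg.eigh(q.T@q/len(q)); d=v[:,1]*np.sign(v[1,1])
print(len(px),px.min(0),px.max(0),P.mean(0),np.sqrt(12*w),np.degrees(np.arctan2(-d[0],d[1])))
th=np.radians(1.74); print('pocket', np.array([514,93.9])+32*np.array([-np.sin(th),np.cos(th)]))
print('scene', proj('scene',(P.mean(0)[0],P.mean(0)[1],75.)))
E
```

```text
127 [247 206] [263 213] [514.56942751 129.83326531] [14.23402543 30.40754239] 0.5770017672996827
pocket [513.02835004 125.88524498]
scene [275.14975138 162.06521204]
```

Request:
drive_tool([
  {"hand":-1,"tx":-0.45,"ty":0.8},
  {"hand":-1,"tx":-0.45,"ty":0.8},
  {"hand":-1,"tx":-0.45,"ty":0.8},
  {"hand":-1,"tx":-0.45,"ty":0.8},
  {"hand":-1,"tx":-0.45,"ty":0.8},
  {"hand":-1,"tx":-0.45,"ty":0.8},
  {"hand":-1,"tx":-0.45,"ty":0.8},
  {"hand":-1,"tx":-0.45,"ty":0.8},
  {"hand":-1,"tx":-0.45,"ty":0.8},
  {"hand":-1,"tx":-0.45,"ty":0.8},
  {"hand":-1,"tx":-0.45,"ty":0.8},
  {"hand":-1,"tx":-0.45,"ty":0.8},
])

```text
invalid input
```

```bash
python3 -c "
import plant;print([x for x in dir(plant) if x[0]!='_'])
from plant import *
o=get_obs();print(o['tool_pos'],o['tcp_rot'],o['contact_force'])"
```

```text
['Unreachable', 'camera_model', 'capture', 'close_job', 'get_obs', 'tcp_to_tips']
[156.9058832  500.66042909 240.11064611] [-3.14138800e+00  1.36578149e-03  1.26694110e+00] [-0.23322667  0.53740519  0.14385284]
```

```bash
python3 -c "
from plant import *
print(tcp_to_tips if not callable(tcp_to_tips) else tcp_to_tips())"
```

```text
14.0
```

Request:
drive_tool([
  {"hand":-1,"tx":-0.45,"ty":0.8,"tz":0,"wx":0,"wy":0,"wz":0},
  {"hand":-1,"tx":-0.45,"ty":0.8,"tz":0,"wx":0,"wy":0,"wz":0},
  {"hand":-1,"tx":-0.45,"ty":0.8,"tz":0,"wx":0,"wy":0,"wz":0},
  {"hand":-1,"tx":-0.45,"ty":0.8,"tz":0,"wx":0,"wy":0,"wz":0},
  {"hand":-1,"tx":-0.45,"ty":0.8,"tz":0,"wx":0,"wy":0,"wz":0},
  {"hand":-1,"tx":-0.45,"ty":0.8,"tz":0,"wx":0,"wy":0,"wz":0},
  {"hand":-1,"tx":-0.45,"ty":0.8,"tz":0,"wx":0,"wy":0,"wz":0},
  {"hand":-1,"tx":-0.45,"ty":0.8,"tz":0,"wx":0,"wy":0,"wz":0},
  {"hand":-1,"tx":-0.45,"ty":0.8,"tz":0,"wx":0,"wy":0,"wz":0},
  {"hand":-1,"tx":-0.45,"ty":0.8,"tz":0,"wx":0,"wy":0,"wz":0},
  {"hand":-1,"tx":-0.45,"ty":0.8,"tz":0,"wx":0,"wy":0,"wz":0},
  {"hand":-1,"tx":-0.45,"ty":0.8,"tz":0,"wx":0,"wy":0,"wz":0},
])

```text
time: 1.1
tool_pos: [459.6, 178.4, 240.5]
tcp_rot: [-3.141, 0.0, 1.267]
contact_force: [-0.2, 1.2, -0.2]
grip_width: 91.8
```

Request:
drive_tool([
  {"hand":-1,"tx":0,"ty":0,"tz":0,"wx":0,"wy":0,"wz":1},
  {"hand":-1,"tx":0,"ty":0,"tz":0,"wx":0,"wy":0,"wz":1},
  {"hand":-1,"tx":0,"ty":0,"tz":0,"wx":0,"wy":0,"wz":1},
  {"hand":-1,"tx":0,"ty":0,"tz":0,"wx":0,"wy":0,"wz":1},
  {"hand":-1,"tx":0,"ty":0,"tz":0,"wx":0,"wy":0,"wz":1},
  {"hand":-1,"tx":0,"ty":0,"tz":0,"wx":0,"wy":0,"wz":1},
  {"hand":-1,"tx":0,"ty":0,"tz":0,"wx":0,"wy":0,"wz":1},
  {"hand":-1,"tx":0,"ty":0,"tz":0,"wx":0,"wy":0,"wz":1},
  {"hand":-1,"tx":0,"ty":0,"tz":0,"wx":0,"wy":0,"wz":1},
  {"hand":-1,"tx":0,"ty":0,"tz":0,"wx":0,"wy":0,"wz":1},
  {"hand":-1,"tx":0,"ty":0,"tz":0,"wx":0,"wy":0,"wz":1},
  {"hand":-1,"tx":0,"ty":0,"tz":0,"wx":0,"wy":0,"wz":1},
  {"hand":-1,"tx":0,"ty":0,"tz":0,"wx":0,"wy":0,"wz":1},
  {"hand":-1,"tx":0.6,"ty":0.6,"tz":0,"wx":0,"wy":0,"wz":1},
  {"hand":-1,"tx":0.6,"ty":0.6,"tz":0.5,"wx":0,"wy":0,"wz":0.3},
])

```text
time: 2.35
tool_pos: [512.8, 137.4, 223.9]
tcp_rot: [-3.14, -0.007, 0.018]
contact_force: [0.4, 1.2, 0.9]
grip_width: 91.8
```

```bash
python3 - <<'E'
from h import *
o=get_obs();print(o['tool_pos'],o['tcp_rot'])
cm=camera_model('wrist'); print(cm)
im=capture('wrist'); cv2.imwrite('pics/w1.png',im[:,:,::-1])
import pickle; pickle.dump(cm,open('cm1.pkl','wb'))
print(proj('wrist',(513.5,128,75.),cm))
E
```

```text
[512.83266166 137.39904917 223.89299206] [-3.1404118  -0.00719342  0.01774061]
{'fx': 323.6011124437226, 'fy': 323.6011124437226, 'cx': 323.52153959091083, 'cy': 198.0427657071502, 'rvec': array([-2.87407787, -0.02445065, -0.01366202]), 'tvec': array([-517.21616696,   95.05716777,  402.84142141])}
[322.47316086 197.37984244]
```

View pics/w1.png

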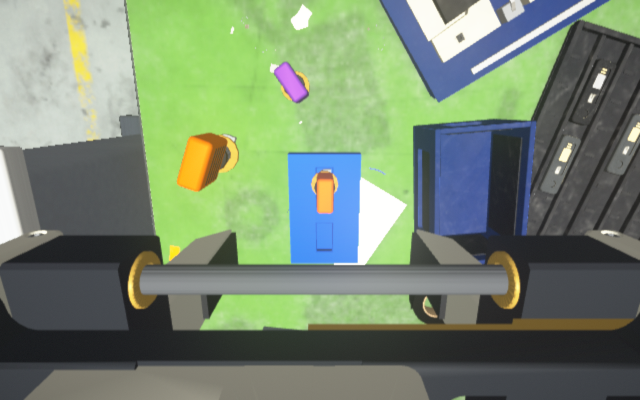

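```bash
python3 - <<'E'
from h import *
import pickle; cm=pickle.load(open('cm1.pkl','rb'))
im=cv2.imread('pics/w1.png'); hsv=cv2.cvtColor(im,cv2.COLOR_BGR2HSV)
print(hsv[170:216:3,324].tolist()); print(hsv[190,312:338].tolist())
cv2.imwrite('pics/c4.png',cv2.resize(im[145:265,280:380],None,fx=5,fy=5,interpolation=2))
E
```

```text
[[20, 16, 186], [9, 124, 158], [6, 123, 156], [10, 168, 237], [20, 167, 255], [20, 166, 255], [20, 165, 255], [20, 164, 255], [20, 164, 255], [20, 164, 255], [19, 164, 255], [19, 164, 255], [19, 164, 255], [19, 164, 255], [11, 130, 252], [107, 164, 249]]
[[112, 82, 234], [19, 74, 233], [22, 123, 242], [15, 70, 145], [3, 75, 139], [11, 168, 246], [15, 171, 254], [19, 167, 255], [20, 166, 255], [20, 166, 255], [20, 165, 255], [20, 164, 255], [20, 164, 255], [20, 164, 255], [20, 164, 255], [20, 164, 255], [20, 164, 255], [20, 163, 255], [20, 163, 255], [17, 167, 255], [13, 166, 252], [9, 131, 193], [17, 108, 194], [22, 110, 244], [179, 23, 223], [110, 128, 248]]
```

View pics/c4.png

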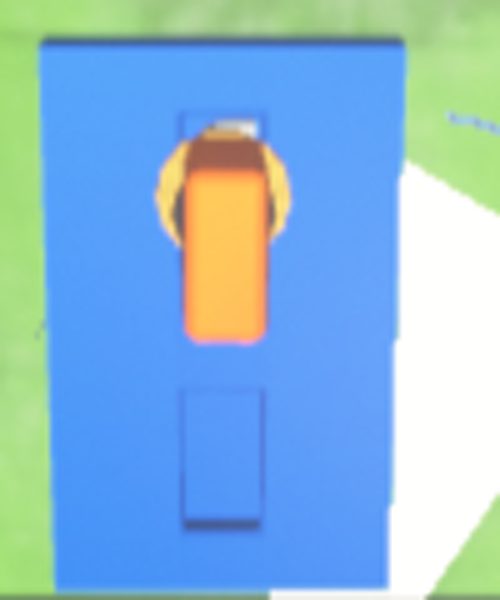

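```bash
python3 - <<'E'
from h import *
import pickle; cm=pickle.load(open('cm1.pkl','rb'))
for p in [(325,196),(325,179),(325,213.2),(316.8,196),(333.2,196)]: print(onplane('wrist',p,75,cm))
E
```

```text
[515.83748466 129.37352328  75.        ]
[515.5267454  145.57656952  75.        ]
[516.16110323 112.49890404  75.        ]
[508.17878293 129.25041206  75.        ]
[523.49903541 129.4966803   75.        ]
```

Request:
drive_tool([
  {"hand":-1,"tx":0.03,"ty":0.1,"tz":0.8,"wx":0,"wy":-0.08,"wz":0},
  {"hand":-1,"tx":0.03,"ty":0.1,"tz":0.8,"wx":0,"wy":0,"wz":0},
  {"hand":-1,"tx":0,"ty":0,"tz":0.8,"wx":0,"wy":0,"wz":0},
  {"hand":-1,"tx":0,"ty":0,"tz":0.8,"wx":0,"wy":0,"wz":0},
  {"hand":-1,"tx":0,"ty":0,"tz":0.5,"wx":0,"wy":0,"wz":0},
  {"hand":-1,"tx":0,"ty":0,"tz":0.3,"wx":0,"wy":0,"wz":0},
  {"hand":-1,"tx":0,"ty":0,"tz":0,"wx":0,"wy":0,"wz":0},
  {"hand":-1,"tx":0,"ty":0,"tz":0,"wx":0,"wy":0,"wz":0},
])

```text
time: 3.07
tool_pos: [512.1, 128.5, 60.2]
tcp_rot: [3.142, 0.009, 0.019]
contact_force: [0.3, -0.5, 0.8]
grip_width: 91.7
```

Request:
drive_tool([
  {"hand":-1,"tx":0.075,"ty":-0.02,"tz":0.08,"wx":0,"wy":0.1,"wz":0},
  {"hand":-1,"tx":0,"ty":0,"tz":0,"wx":0,"wy":0,"wz":0},
  {"hand":-1,"tx":0,"ty":0,"tz":0,"wx":0,"wy":0,"wz":0},
])

```text
time: 3.32
tool_pos: [516.0, 129.5, 58.3]
tcp_rot: [-3.141, -0.004, 0.019]
contact_force: [0.1, 0.0, 0.1]
grip_width: 92.0
```

Request:
drive_tool([
  {"hand":-1,"tx":0,"ty":0,"tz":0.02,"wx":0,"wy":-0.03,"wz":0},
  {"hand":1,"tx":0,"ty":0,"tz":0,"wx":0,"wy":0,"wz":0},
  {"hand":1,"tx":0,"ty":0,"tz":0,"wx":0,"wy":0,"wz":0},
  {"hand":1,"tx":0,"ty":0,"tz":0,"wx":0,"wy":0,"wz":0},
  {"hand":1,"tx":0,"ty":0,"tz":0,"wx":0,"wy":0,"wz":0},
  {"hand":1,"tx":0,"ty":0,"tz":0,"wx":0,"wy":0,"wz":0},
  {"hand":1,"tx":0,"ty":0,"tz":0,"wx":0,"wy":0,"wz":0},
  {"hand":1,"tx":0,"ty":0,"tz":0,"wx":0,"wy":0,"wz":0},
  {"hand":1,"tx":0,"ty":0,"tz":0,"wx":0,"wy":0,"wz":0},
  {"hand":1,"tx":0,"ty":0,"tz":0,"wx":0,"wy":0,"wz":0},
])

```text
time: 4.15
tool_pos: [515.5, 129.4, 56.7]
tcp_rot: [-3.142, 0.001, 0.019]
contact_force: [-0.3, 0.0, -0.9]
grip_width: 36.3
```

Request:
drive_tool([
  {"hand":1,"tx":0,"ty":0,"tz":0,"wx":0,"wy":0,"wz":0},
  {"hand":1,"tx":0,"ty":0,"tz":0,"wx":0,"wy":0,"wz":0},
  {"hand":1,"tx":0,"ty":0,"tz":0,"wx":0,"wy":0,"wz":0},
  {"hand":1,"tx":0,"ty":0,"tz":0,"wx":0,"wy":0,"wz":0},
  {"hand":1,"tx":0,"ty":0,"tz":0,"wx":0,"wy":0,"wz":0},
  {"hand":1,"tx":0,"ty":0,"tz":0,"wx":0,"wy":0,"wz":0},
  {"hand":1,"tx":0,"ty":0,"tz":0,"wx":0,"wy":0,"wz":0},
])

```text
time: 4.73
tool_pos: [515.5, 129.4, 56.7]
tcp_rot: [-3.142, 0.001, 0.019]
contact_force: [-0.3, 0.0, -0.7]
grip_width: 15.8
```

Request:
drive_tool([
  {"hand":1,"tx":0,"ty":0,"tz":-0.4,"wx":0,"wy":0,"wz":0},
  {"hand":1,"tx":0,"ty":0,"tz":-0.7,"wx":0,"wy":0,"wz":0},
  {"hand":1,"tx":0,"ty":0,"tz":-0.7,"wx":0,"wy":0,"wz":0},
  {"hand":1,"tx":-0.05,"ty":0.4,"tz":0,"wx":0,"wy":0,"wz":0},
  {"hand":1,"tx":-0.05,"ty":0.7,"tz":0,"wx":0,"wy":0,"wz":0},
  {"hand":1,"tx":-0.05,"ty":0.8,"tz":0,"wx":0,"wy":0,"wz":0},
  {"hand":1,"tx":-0.05,"ty":0.8,"tz":0,"wx":0,"wy":0,"wz":0},
  {"hand":1,"tx":-0.05,"ty":0.8,"tz":0,"wx":0,"wy":0,"wz":0},
  {"hand":1,"tx":-0.05,"ty":0.8,"tz":0,"wx":0,"wy":0,"wz":0},
  {"hand":1,"tx":-0.05,"ty":0.8,"tz":0,"wx":0,"wy":0,"wz":0},
  {"hand":1,"tx":-0.05,"ty":0.8,"tz":0,"wx":0,"wy":0,"wz":0},
  {"hand":1,"tx":-0.05,"ty":0.8,"tz":0,"wx":0,"wy":0,"wz":0},
  {"hand":1,"tx":-0.05,"ty":0.8,"tz":0,"wx":0,"wy":0,"wz":0},
  {"hand":1,"tx":0,"ty":0.5,"tz":0,"wx":0,"wy":0,"wz":0},
  {"hand":1,"tx":0,"ty":0.3,"tz":0,"wx":0,"wy":0,"wz":0.7},
  {"hand":1,"tx":0,"ty":0,"tz":0,"wx":0,"wy":0,"wz":0.68},
  {"hand":1,"tx":0,"ty":0,"tz":0,"wx":0,"wy":0,"wz":0},
  {"hand":1,"tx":0,"ty":0,"tz":0,"wx":0,"wy":0,"wz":0},
])

```text
time: 6.23
tool_pos: [501.6, -202.8, 128.4]
tcp_rot: [-3.141, 0.001, -0.1]
contact_force: [0.6, 1.1, -0.7]
grip_width: 16.1
```

```bash
python3 - <<'E'
from h import *
o=get_obs();print(o['tool_pos'],o['tcp_rot'],o['contact_force'],o['moment'])
import pickle
cm=camera_model('wrist'); pickle.dump(cm,open('cm2.pkl','wb'))
im=capture('wrist'); cv2.imwrite('pics/w2.png',im[:,:,::-1])
im=capture('top'); cv2.imwrite('pics/t2.png',im[:,:,::-1])
im=capture('scene'); cv2.imwrite('pics/s2.png',cv2.resize(im[120:370,230:480,::-1],None,fx=2.4,fy=2.4,interpolation=2))
E
```

```text
[ 501.61059622 -202.83006398  128.43762369] [-3.14120384e+00  1.48971834e-03 -9.99184791e-02] [ 0.6120798   1.12175775 -0.72106485] [-0.07117421  0.06163625  0.0180902 ]
```

View pics/w2.png

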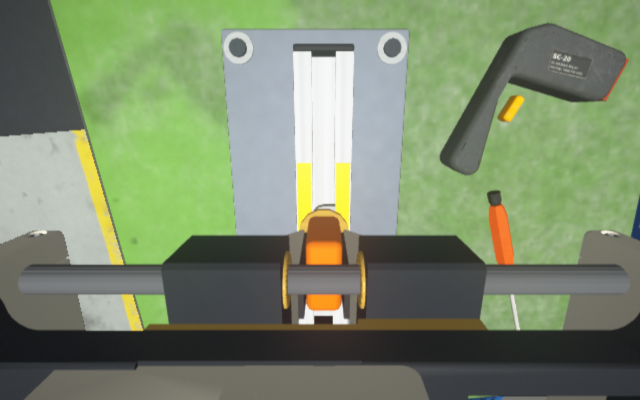

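View pics/s2.png

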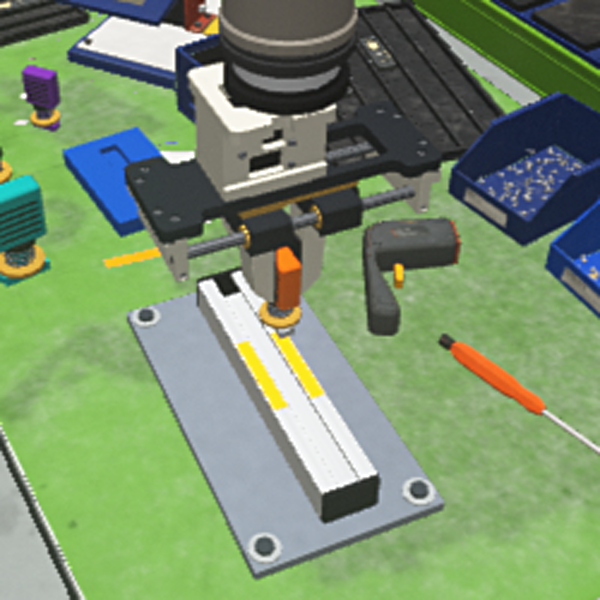

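```bash
python3 - <<'E'
from h import *
import pickle; cm=pickle.load(open('cm2.pkl','rb'))
im=cv2.imread('pics/w2.png'); hsv=cv2.cvtColor(im,cv2.COLOR_BGR2HSV)
y=cv2.inRange(hsv,(22,130,150),(35,255,255)); y[:155]=0;y[205:]=0
tcp=np.array([501.61,-202.83]); th=-0.0999
ex=np.array([np.cos(th),np.sin(th)]); ey=np.array([-np.sin(th),np.cos(th)])
for r in range(166,204,6):
    c=np.where(y[r])[0]; g=np.where(np.diff(c)>5)[0]
    if len(g)!=1: print(r,c); continue
    e=[c[0]-.5,c[g[0]]+.5,c[g[0]+1]-.5,c[-1]+.5]
    P=[onplane('wrist',(u,r),38,cm)[:2] for u in e]
    print(r,e,[round(float((p-tcp)@ex),2) for p in P],'y',round(float((P[0]-tcp)@ey),1),'mid out/in',round(float(((P[0]+P[3])/2-tcp)@ex),2),round(float(((P[1]+P[2])/2-tcp)@ex),2))
# top edge rows of yellow = +35mm end
for u in (305,343):
    rr=np.where(y[:,u])[0][0]-.5; p=onplane('wrist',(u,rr),38,cm)[:2]; print('yellow end y',u,rr,p,(p-tcp)@ey)
# plate edges at z=10
for p in [(222,29),(409,29),(236,234),(398,234)]:
    q=onplane('wrist',p,10,cm)[:2]; print('plate',p,q.round(1),((q-tcp)@ex).round(1),((q-tcp)@ey).round(1))
t=cv2.imread('pics/t2.png'); cv2.imwrite('pics/c5.png',cv2.resize(im[150:340,250:400],None,fx=4,fy=3.1,interpolation=2))
E
```

```text
166 [ 83  84  85  86  87  88  89  90  91  92  93  94  95 297 298 299 300 301
 302 303 304 305 306 307 308 309 310 336 337 338 339 340 341 342 343 344
 345 346 347 348 349]
172 [ 85  86  87  88  89  90  91  92  93  94  95  96 297 298 299 300 301 302
 303 304 305 306 307 308 309 310 336 337 338 339 340 341 342 343 344 345
 346 347 348 349]
178 [ 87  88  89  90  91  92  93  94  95  96  97  98 297 298 299 300 301 302
 303 304 305 306 307 308 309 310 336 337 338 339 340 341 342 343 344 345
 346 347 348 349]
184 [ 89  90  91  92  93  94  95  96  97  98  99 100 298 299 300 301 302 303
 304 305 306 307 308 309 310 336 337 338 339 340 341 342 343 344 345 346
 347 348]
190 [ 90  91  92  93  94  95  96  97  98  99 100 101 102 298 299 300 301 302
 303 304 305 306 307 308 309 310 336 337 338 339 340 341 342 343 344 345
 346 347 348]
196 [ 92  93  94  95  96  97  98  99 100 101 102 103 298 299 300 301 302 303
 304 305 306 307 308 309 310 336 337 338 339 340 341 342 343 344 345 346
 347 348]
202 [ 94  95  96  97  98  99 100 101 102 103 104 105 298 299 300 301 302 303
 304 305 306 307 308 309 310 336 337 338 339 340 341 342 343 344 345 346
 347 348]
yellow end y 305 163.5 [ 491.82222494 -169.67467878] 32.01384041433501
yellow end y 343 162.5 [ 519.37862625 -171.6884109 ] 32.758456279390245
plate (222, 29) [440.5 -69.3] -74.1 126.8
plate (409, 29) [576.9 -83. ] 63.0 126.8
plate (236, 234) [ 423.3 -229.2] -75.3 -34.0
plate (398, 234) [ 562.7 -243. ] 64.8 -33.9
```

View pics/c5.png

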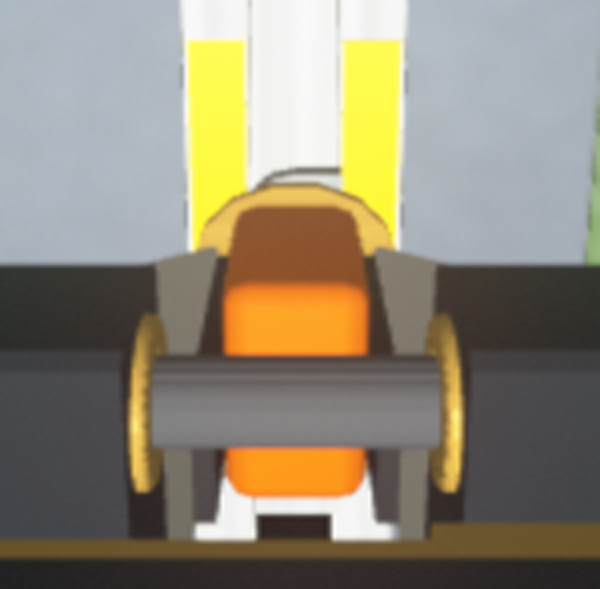

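```bash
python3 - <<'E'
from h import *
import pickle; cm=pickle.load(open('cm2.pkl','rb'))
tcp=np.array([501.61,-202.83]); th=-0.0999
ex=np.array([np.cos(th),np.sin(th)]); ey=np.array([-np.sin(th),np.cos(th)])
for r,e in [(172,(296.5,310.5,335.5,349.5)),(200,(297.5,310.5,335.5,348.5)),(90,(294.5,310.5,335.5,352))]:
    P=[onplane('wrist',(u,r),38,cm)[:2] for u in e]
    print([round(float((p-tcp)@ex),2) for p in P],round(float((P[0]-tcp)@ey),1),np.mean([(p-tcp)@ex for p in P]))
# nut self check: grip top face (z=tcp+9+~9.3) at centre
z=128.4-47.7+66
for u in (306.5,341.5): p=onplane('wrist',(u,260),z,cm)[:2]; print((p-tcp)@ex)
E
```

```text
[-19.37, -9.11, 9.2, 19.45] 25.7 0.041435934208648995
[-19.08, -9.33, 9.41, 19.15] 4.4 0.036981168553066546
[-19.49, -8.52, 8.62, 19.93] 82.8 0.13911724593667163
-6.600383926929834
8.18170250810201
```

Request:
drive_tool([
  {"hand":1,"tx":-0.015,"ty":0.068,"tz":0.3,"wx":0,"wy":0,"wz":0},
  {"hand":1,"tx":0,"ty":0,"tz":0.3,"wx":0,"wy":0,"wz":0},
  {"hand":1,"tx":0,"ty":0,"tz":0.3,"wx":0,"wy":0,"wz":0},
  {"hand":1,"tx":0,"ty":0,"tz":0,"wx":0,"wy":0,"wz":0},
  {"hand":1,"tx":0,"ty":0,"tz":0,"wx":0,"wy":0,"wz":0},
  {"hand":1,"tx":0,"ty":0,"tz":0,"wx":0,"wy":0,"wz":0},
])

```text
time: 6.88
tool_pos: [501.4, -205.5, 93.3]
tcp_rot: [3.141, 0.0, -0.1]
contact_force: [-0.4, 0.3, -1.2]
grip_width: 15.5
```

```bash
python3 - <<'E'
from h import *
o=get_obs();print(o['tool_pos'],o['tcp_rot'],o['contact_force'],o['moment'])
im=capture('scene'); cv2.imwrite('pics/s3.png',cv2.resize(im[210:320,290:400,::-1],None,fx=5.4,fy=5.4,interpolation=2))
E
```

```text
[ 501.39343286 -205.4772376    93.29766514] [ 3.14125083e+00  7.98828896e-05 -1.00496194e-01] [-0.37382664  0.25501941 -1.23438943] [-0.08558396  0.03025286  0.03989667]
```

View pics/s3.png

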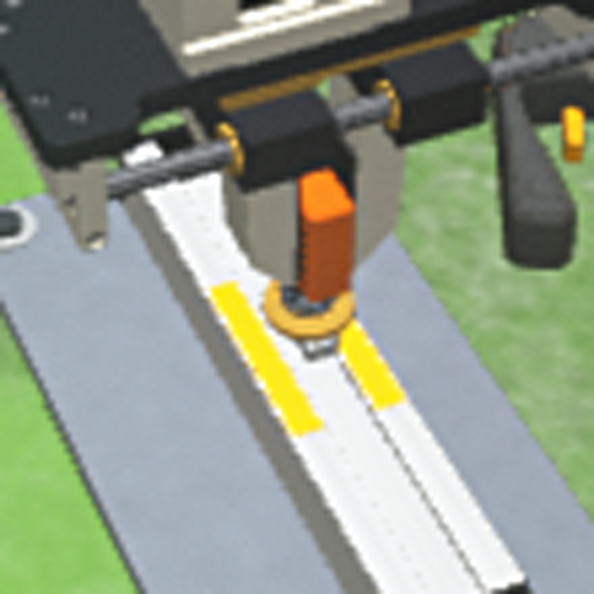

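Request:
drive_tool([
  {"hand":1,"tx":-0.015,"ty":0,"tz":0.06,"wx":0,"wy":0,"wz":0},
  {"hand":1,"tx":0,"ty":0,"tz":0.06,"wx":0,"wy":0,"wz":0},
  {"hand":1,"tx":0,"ty":0,"tz":0.03,"wx":0,"wy":0,"wz":0},
  {"hand":1,"tx":0,"ty":0,"tz":0,"wx":0,"wy":0,"wz":0},
  {"hand":1,"tx":0,"ty":0,"tz":0,"wx":0,"wy":0,"wz":0},
])

```text
time: 7.35
tool_pos: [500.4, -205.5, 86.7]
tcp_rot: [-3.142, 0.001, -0.101]
contact_force: [-0.0, -0.6, -1.2]
grip_width: 15.6
```

Request:
drive_tool([
  {"hand":1,"tx":0,"ty":0,"tz":0.025,"wx":0,"wy":0,"wz":0},
  {"hand":1,"tx":0,"ty":0,"tz":0.025,"wx":0,"wy":0,"wz":0},
  {"hand":1,"tx":0,"ty":0,"tz":0,"wx":0,"wy":0,"wz":0},
])

```text
time: 7.6
tool_pos: [500.3, -205.5, 84.5]
tcp_rot: [-3.141, 0.001, -0.101]
contact_force: [-0.3, 0.1, -1.5]
grip_width: 15.6
```

Request:
drive_tool([
  {"hand":1,"tx":0,"ty":0,"tz":0.025,"wx":0,"wy":0,"wz":0},
  {"hand":1,"tx":0,"ty":0,"tz":0.025,"wx":0,"wy":0,"wz":0},
  {"hand":1,"tx":0,"ty":0,"tz":0,"wx":0,"wy":0,"wz":0},
])

```text
time: 7.85
tool_pos: [500.3, -205.4, 82.5]
tcp_rot: [-3.141, 0.001, -0.101]
contact_force: [0.5, 0.1, -1.0]
grip_width: 16.0
```

Request:
drive_tool([
  {"hand":1,"tx":0,"ty":0,"tz":0.025,"wx":0,"wy":0,"wz":0},
  {"hand":1,"tx":0,"ty":0,"tz":0.025,"wx":0,"wy":0,"wz":0},
  {"hand":1,"tx":0,"ty":0,"tz":0,"wx":0,"wy":0,"wz":0},
])

```text
time: 8.1
tool_pos: [500.3, -205.5, 80.5]
tcp_rot: [-3.141, 0.001, -0.101]
contact_force: [-0.2, -0.1, -0.0]
grip_width: 15.9
```

Request:
drive_tool([
  {"hand":1,"tx":0,"ty":0,"tz":0.025,"wx":0,"wy":0,"wz":0},
  {"hand":1,"tx":0,"ty":0,"tz":0.025,"wx":0,"wy":0,"wz":0},
  {"hand":1,"tx":0,"ty":0,"tz":0,"wx":0,"wy":0,"wz":0},
])

```text
time: 8.35
tool_pos: [500.3, -205.5, 78.5]
tcp_rot: [-3.141, 0.001, -0.101]
contact_force: [-0.8, -0.2, -1.0]
grip_width: 15.5
```

Request:
drive_tool([
  {"hand":1,"tx":0,"ty":0,"tz":0.025,"wx":0,"wy":0,"wz":0},
  {"hand":1,"tx":0,"ty":0,"tz":0.025,"wx":0,"wy":0,"wz":0},
  {"hand":1,"tx":0,"ty":0,"tz":0.025,"wx":0,"wy":0,"wz":0},
  {"hand":1,"tx":0,"ty":0,"tz":0,"wx":0,"wy":0,"wz":0},
])

```text
time: 8.68
tool_pos: [500.4, -205.5, 75.9]
tcp_rot: [3.142, 0.001, -0.101]
contact_force: [-1.7, 0.7, 2.3]
grip_width: 15.8
```

Request:
drive_tool([
  {"hand":1,"tx":0,"ty":0,"tz":0.025,"wx":0,"wy":0,"wz":0},
  {"hand":1,"tx":0,"ty":0,"tz":0.025,"wx":0,"wy":0,"wz":0},
  {"hand":1,"tx":0,"ty":0,"tz":0,"wx":0,"wy":0,"wz":0},
])

```text
time: 8.93
tool_pos: [500.4, -205.6, 73.9]
tcp_rot: [3.141, 0.001, -0.101]
contact_force: [-1.8, 0.3, 4.3]
grip_width: 16.0
```

Request:
drive_tool([
  {"hand":1,"tx":0,"ty":0,"tz":0.025,"wx":0,"wy":0,"wz":0},
  {"hand":1,"tx":0,"ty":0,"tz":0.025,"wx":0,"wy":0,"wz":0},
  {"hand":1,"tx":0,"ty":0,"tz":0.025,"wx":0,"wy":0,"wz":0},
  {"hand":1,"tx":0,"ty":0,"tz":0,"wx":0,"wy":0,"wz":0},
  {"hand":1,"tx":0,"ty":0,"tz":0,"wx":0,"wy":0,"wz":0},
])

```text
time: 9.35
tool_pos: [500.4, -205.5, 71.2]
tcp_rot: [3.141, 0.0, -0.101]
contact_force: [-1.9, 0.8, 7.3]
grip_width: 16.0
```

Request:
drive_tool([
  {"hand":1,"tx":0,"ty":0,"tz":0,"wx":0,"wy":0,"wz":0.5},
  {"hand":1,"tx":0,"ty":0,"tz":0,"wx":0,"wy":0,"wz":0.5},
  {"hand":1,"tx":0,"ty":0,"tz":0,"wx":0,"wy":0,"wz":0.5},
  {"hand":1,"tx":0,"ty":0,"tz":0,"wx":0,"wy":0,"wz":0.5},
  {"hand":1,"tx":0,"ty":0,"tz":0,"wx":0,"wy":0,"wz":0.5},
  {"hand":1,"tx":0,"ty":0,"tz":0,"wx":0,"wy":0,"wz":0.5},
])

```text
time: 9.85
tool_pos: [501.1, -205.9, 71.5]
tcp_rot: [3.141, -0.001, -0.365]
contact_force: [0.2, 0.3, 7.3]
grip_width: 16.0
```

```bash
python3 -c "
from plant import *
o=get_obs();print(o['tool_pos'],o['tcp_rot'],o['contact_force'],o['moment'],o['grip_width'])"
```

```text
[ 501.06117097 -205.89338047   71.48104275] [ 3.14097802e+00 -1.30362710e-03 -3.65143572e-01] [0.16646064 0.3437852  7.25026902] [ 0.00769346  0.18693071 -0.00131098] 16.033381304124344
```

Turning freely; continue to 90° in total.

Request:
drive_tool([
  {"hand":1,"tx":0,"ty":0,"tz":0,"wx":0,"wy":0,"wz":0.5},
  {"hand":1,"tx":0,"ty":0,"tz":0,"wx":0,"wy":0,"wz":0.5},
  {"hand":1,"tx":0,"ty":0,"tz":0,"wx":0,"wy":0,"wz":0.5},
  {"hand":1,"tx":0,"ty":0,"tz":0,"wx":0,"wy":0,"wz":0.5},
  {"hand":1,"tx":0,"ty":0,"tz":0,"wx":0,"wy":0,"wz":0.5},
  {"hand":1,"tx":0,"ty":0,"tz":0,"wx":0,"wy":0,"wz":0.5},
  {"hand":1,"tx":0,"ty":0,"tz":0,"wx":0,"wy":0,"wz":0.5},
  {"hand":1,"tx":0,"ty":0,"tz":0,"wx":0,"wy":0,"wz":0.5},
  {"hand":1,"tx":0,"ty":0,"tz":0,"wx":0,"wy":0,"wz":0.5},
  {"hand":1,"tx":0,"ty":0,"tz":0,"wx":0,"wy":0,"wz":0.5},
  {"hand":1,"tx":0,"ty":0,"tz":0,"wx":0,"wy":0,"wz":0.5},
  {"hand":1,"tx":0,"ty":0,"tz":0,"wx":0,"wy":0,"wz":0.5},
  {"hand":1,"tx":0,"ty":0,"tz":0,"wx":0,"wy":0,"wz":0.5},
  {"hand":1,"tx":0,"ty":0,"tz":0,"wx":0,"wy":0,"wz":0.5},
])

```text
time: 11.02
tool_pos: [501.1, -205.9, 71.5]
tcp_rot: [-3.141, -0.001, -0.976]
contact_force: [-0.7, 0.3, 8.0]
grip_width: 15.8
```

```bash
python3 -c "
from plant import *
o=get_obs();print(o['tool_pos'],o['tcp_rot'],o['contact_force'],o['moment'],o['grip_width'])"
```

```text
[ 501.08688409 -205.88541422   71.48810196] [-3.14128636e+00 -1.40927540e-03 -9.76044581e-01] [-0.66673653  0.27613258  8.04336988] [0.07596329 0.29715788 0.06589051] 15.781049533842555
```

Request:
drive_tool([
  {"hand":1,"tx":0,"ty":0,"tz":0,"wx":0,"wy":0,"wz":0.5},
  {"hand":1,"tx":0,"ty":0,"tz":0,"wx":0,"wy":0,"wz":0.5},
  {"hand":1,"tx":0,"ty":0,"tz":0,"wx":0,"wy":0,"wz":0.5},
  {"hand":1,"tx":0,"ty":0,"tz":0,"wx":0,"wy":0,"wz":0.5},
  {"hand":1,"tx":0,"ty":0,"tz":0,"wx":0,"wy":0,"wz":0.5},
  {"hand":1,"tx":0,"ty":0,"tz":0,"wx":0,"wy":0,"wz":0.5},
  {"hand":1,"tx":0,"ty":0,"tz":0,"wx":0,"wy":0,"wz":0.5},
  {"hand":1,"tx":0,"ty":0,"tz":0,"wx":0,"wy":0,"wz":0.5},
  {"hand":1,"tx":0,"ty":0,"tz":0,"wx":0,"wy":0,"wz":0.5},
  {"hand":1,"tx":0,"ty":0,"tz":0,"wx":0,"wy":0,"wz":0.5},
  {"hand":1,"tx":0,"ty":0,"tz":0,"wx":0,"wy":0,"wz":0.5},
  {"hand":1,"tx":0,"ty":0,"tz":0,"wx":0,"wy":0,"wz":0.5},
  {"hand":1,"tx":0,"ty":0,"tz":0,"wx":0,"wy":0,"wz":0.5},
  {"hand":1,"tx":0,"ty":0,"tz":0,"wx":0,"wy":0,"wz":0},
  {"hand":1,"tx":0,"ty":0,"tz":0,"wx":0,"wy":0,"wz":0},
])

```text
time: 12.27
tool_pos: [500.8, -205.7, 71.3]
tcp_rot: [-3.141, -0.001, -1.541]
contact_force: [-1.4, 1.6, 7.9]
grip_width: 15.6
```

```bash
python3 - <<'E'
from h import *
o=get_obs();print(o['tool_pos'],o['tcp_rot'],o['contact_force'],o['moment'],o['grip_width'])
im=capture('scene'); cv2.imwrite('pics/s4.png',cv2.resize(im[210:320,290:400,::-1],None,fx=5.4,fy=5.4,interpolation=2))
E
```

```text
[ 500.79766087 -205.65762092   71.34917317] [-3.14125220e+00 -5.05991263e-04 -1.54149256e+00] [-1.39803353  1.58855973  7.8839198 ] [ 0.03516773  0.42408105 -0.05226873] 15.645230259957579
```

View pics/s4.png

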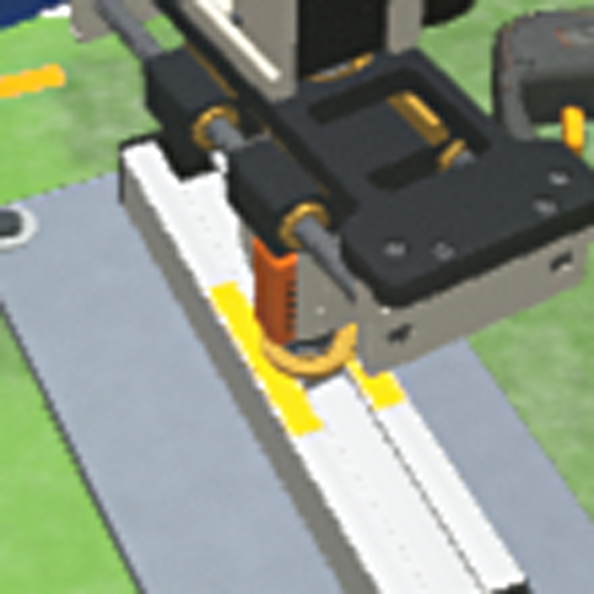

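Request:
drive_tool([
  {"hand":1,"tx":0,"ty":0,"tz":0,"wx":0,"wy":0,"wz":0.5},
  {"hand":1,"tx":0,"ty":0,"tz":0,"wx":0,"wy":0,"wz":0.5},
  {"hand":1,"tx":0,"ty":0,"tz":0,"wx":0,"wy":0,"wz":0.5},
  {"hand":1,"tx":0,"ty":0,"tz":0,"wx":0,"wy":0,"wz":0},
  {"hand":1,"tx":0,"ty":0,"tz":0,"wx":0,"wy":0,"wz":0},
])

```text
time: 12.73
tool_pos: [501.1, -205.8, 71.5]
tcp_rot: [-3.141, -0.001, -1.672]
contact_force: [-1.0, 0.8, 7.8]
grip_width: 15.8
```

Request:
drive_tool([
  {"hand":1,"tx":0,"ty":0,"tz":-0.025,"wx":0,"wy":0,"wz":0},
  {"hand":1,"tx":0,"ty":0,"tz":-0.02,"wx":0,"wy":0,"wz":0},
  {"hand":1,"tx":0,"ty":0,"tz":0,"wx":0,"wy":0,"wz":0},
  {"hand":1,"tx":0,"ty":0,"tz":0,"wx":0,"wy":0,"wz":0},
])

```text
time: 13.07
tool_pos: [501.0, -205.8, 73.1]
tcp_rot: [-3.141, -0.001, -1.672]
contact_force: [-0.2, 1.1, 5.6]
grip_width: 15.7
```

Request:
drive_tool([
  {"hand":1,"tx":0,"ty":0,"tz":-0.02,"wx":0,"wy":0,"wz":0},
  {"hand":1,"tx":0,"ty":0,"tz":0,"wx":0,"wy":0,"wz":0},
  {"hand":1,"tx":0,"ty":0,"tz":0,"wx":0,"wy":0,"wz":0},
])

```text
time: 13.32
tool_pos: [501.0, -205.8, 73.7]
tcp_rot: [-3.141, -0.001, -1.672]
contact_force: [1.1, -0.6, 4.2]
grip_width: 15.9
```

Spring still carried by the hand, close to the lips; now release.

Request:
drive_tool([
  {"hand":0.5,"tx":0,"ty":0,"tz":0,"wx":0,"wy":0,"wz":0},
  {"hand":0.2,"tx":0,"ty":0,"tz":0,"wx":0,"wy":0,"wz":0},
  {"hand":0,"tx":0,"ty":0,"tz":0,"wx":0,"wy":0,"wz":0},
  {"hand":0,"tx":0,"ty":0,"tz":0,"wx":0,"wy":0,"wz":0},
  {"hand":0,"tx":0,"ty":0,"tz":0,"wx":0,"wy":0,"wz":0},
  {"hand":0,"tx":0,"ty":0,"tz":0,"wx":0,"wy":0,"wz":0},
  {"hand":0,"tx":0,"ty":0,"tz":0,"wx":0,"wy":0,"wz":0},
  {"hand":0,"tx":0,"ty":0,"tz":0,"wx":0,"wy":0,"wz":0},
])

```text
time: 13.98
tool_pos: [500.3, -205.5, 73.3]
tcp_rot: [3.141, 0.0, -1.672]
contact_force: [-0.6, 0.5, -0.2]
grip_width: 45.8
```

Request:
drive_tool([
  {"hand":0,"tx":0,"ty":0,"tz":-0.3,"wx":0,"wy":0,"wz":0},
  {"hand":0,"tx":0,"ty":0,"tz":-0.6,"wx":0,"wy":0,"wz":0},
  {"hand":0,"tx":0,"ty":0,"tz":-0.8,"wx":0,"wy":0,"wz":0},
  {"hand":0,"tx":0,"ty":0,"tz":-1,"wx":0,"wy":0,"wz":0},
  {"hand":0,"tx":0,"ty":0,"tz":-1,"wx":0,"wy":0,"wz":0},
  {"hand":0,"tx":0,"ty":-0.9,"tz":0,"wx":0,"wy":0,"wz":0},
  {"hand":0,"tx":0,"ty":-0.9,"tz":0,"wx":0,"wy":0,"wz":0},
  {"hand":0,"tx":0,"ty":0,"tz":0,"wx":0,"wy":0,"wz":0},
  {"hand":0,"tx":0,"ty":0,"tz":0,"wx":0,"wy":0,"wz":0},
])

```text
time: 14.73
tool_pos: [572.9, -212.6, 220.2]
tcp_rot: [3.14, 0.0, -1.671]
contact_force: [-0.3, -0.6, 0.3]
grip_width: 45.8
```

```bash
python3 - <<'E'
from h import *
o=get_obs();print(o['tool_pos'],o['tcp_rot'])
im=capture('scene'); cv2.imwrite('pics/s5.png',cv2.resize(im[200:320,280:400,::-1],None,fx=5,fy=5,interpolation=2))
im=capture('top'); cv2.imwrite('pics/t5.png',im[:,:,::-1])
cm=camera_model('wrist'); im=capture('wrist'); cv2.imwrite('pics/w5.png',im[:,:,::-1])
import pickle; pickle.dump(cm,open('cm5.pkl','wb'))
E
```

```text
[ 572.88755427 -212.62554094  220.19148634] [ 3.13966546e+00  3.88156045e-04 -1.67117962e+00]
```

View pics/s5.png

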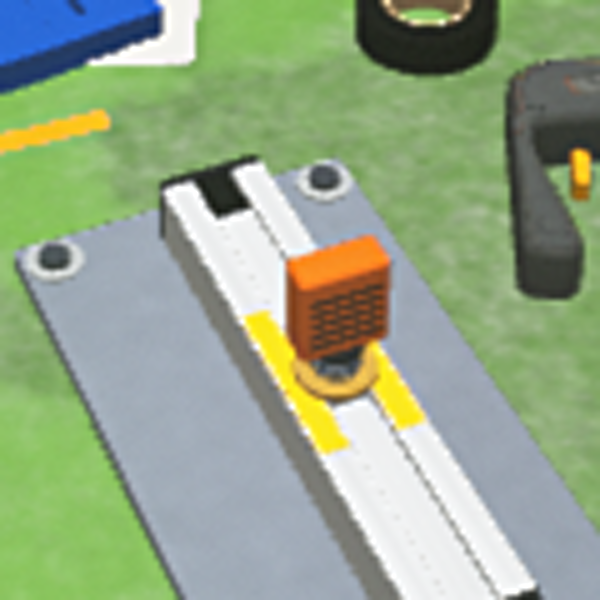

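View pics/w5.png

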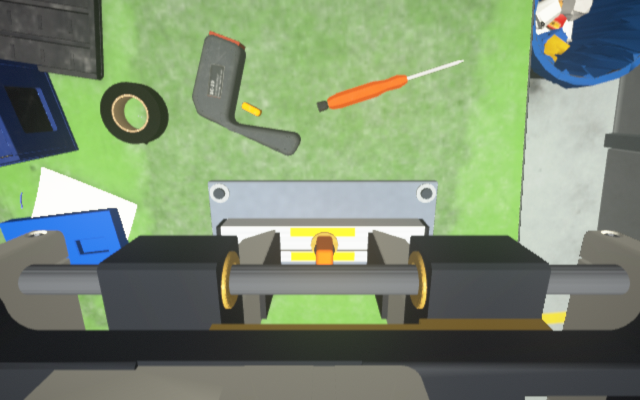

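View pics/t5.png

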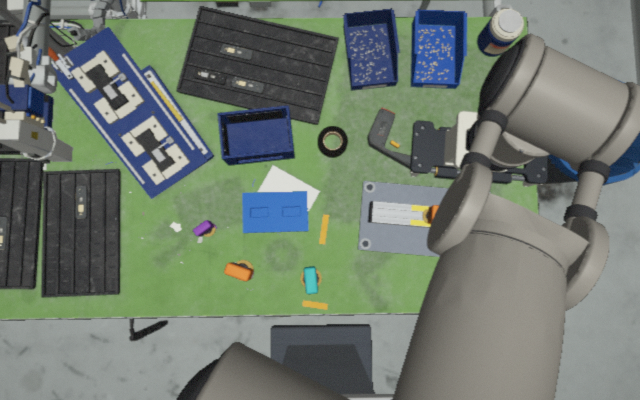

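```bash
python3 - <<'E'
from h import *
for z in (88,92,95): print(z,proj('scene',(500.5,-205.5,float(z))))
print(proj('scene',(500.5,-205.5,42.)))
im=cv2.imread('pics/s5.png'); hsv=cv2.cvtColor(im,cv2.COLOR_BGR2HSV)
o=cv2.inRange(hsv,(3,170,100),(12,255,255)); x,y,w,h=cv2.boundingRect(o); print(280+x/5,200+y/5,w/5,h/5)
E
```

```text
88 [346.67987455 252.55681488]
92 [346.72184335 250.82071632]
95 [346.75349397 249.51144397]
[346.21552658 271.76522356]
337.6 247.4 20.0 24.6
```

```bash
python3 -c "
from plant import *
print(close_job()); print(get_obs()['time'])"
```

```text
the job is handed in; nothing more can be done
None
the job is handed in; nothing more can be done
```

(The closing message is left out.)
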